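# Time a safe's cam wheel and lock it with its bolt

### The job

On the safe's boltwork plate, turn the cam wheel by its rim until the engraved line and V-notch face the brass pointer, and let go of it. Then push the sliding bolt by its post into the notch, pressing until you feel it wedge firmly home, and let go; use gentle force on the wheel and on the bolt throughout, and leave the other things on the bench where they are.

Things in the scene. Friction and masses are not known exactly. Their poses are not given: they have to be found in the camera images.
- plate: Grey steel plate, 190 mm (x) by 330 mm (y, -235 to +95) by 12 mm, fixed to the bench. Origin on the wheel's axis at the plate's underside, z up. The pointer and the bolt's channel lie along its -y. Channel walls (42 mm over their outsides, y -217 to -82 mm) reach 29 mm above the bench, the keeper strap over the bolt (y -118 to -82 mm) 34 mm.
- wheel: Aluminium wheel, level, turning either way about its z on the plate's axis; same origin as the plate; its -y points to its notch. Rim: ring, radius 57 to 70 mm (13 mm thick), 16 to 46 mm above the bench; inside it a web of radius 45 mm, top 22 mm up, and a hub of radius 16 mm, 46 mm high. Stiff: 0.25 N m (about 4 N at the rim); it stays where left. Bears 60 N from the fingers, grip included.
- mark (a point): Middle of the mouth of the rim's notch, 70 mm from the axis, 46 mm up; a dark line engraved on web and hub runs to it. It starts 0.5 to 1.5 rad counterclockwise (from above) of the pointer; aligned, it lies on the plate's -y axis. In the notch a screwed-in steel V-shoe, 19 mm wide at its mouth, narrows inwards by 20 degrees each side; it is set 0 to 8 mm below the rim, differently each time.
- pointer (a point): Tip of the fixed brass pointer on the strap, on the plate's -y axis, 72 mm from the wheel's axis, 42 mm above the bench.
- bolt: Loose steel bolt, 107 mm long, 20 mm wide (the nose 14 mm), 16 mm thick, about 0.25 kg, lying on the plate in its channel (0.75 mm play each side), starting drawn back 20 to 32 mm. It slides along the plate's y, nose to +y. Origin centre of the underside, axes as the plate's.
- bolt_post (a point): On the axis of the bolt's upright round post (14 mm diameter, 28 to 66 mm above the bench), 52 mm above the bench. The post is pushed towards the plate's +y, best with closed fingers from behind, as the bolt bears at most 35 N from the fingers (a grip on it counts). Wedged home with more than 8 N, it stays put when let go.
- bolt_nose (a point): Centre of the round end (radius 7 mm) of the bolt's nose, 85 mm ahead of the post's axis. Home, it is wedged between both sides of the V-shoe, 56 to 64 mm from the wheel's axis depending on the shoe's unmeasured depth: it must be felt. A nose up to 3 mm off the middle turns the wheel the last bit, at 8 to 20 N; away from the notch it butts on the rim.
- hexkey: Bystander: L-shaped hex key of 6 mm dark steel rod, 90 mm long with a 25 mm foot, lying flat on the plate.
- padlock: Bystander: brass padlock lying flat, 44 x 38 x 22 mm with a steel shackle.
- screwdriver: Bystander: black-handled screwdriver lying beside the plate.
- cylinder: Bystander: brass profile lock cylinder lying flat, 66 mm long.
- pinjar: Bystander: glass jar with a steel cap, 50 mm across, 60 mm high.
- keybox: Bystander: cardboard box, 70 x 100 x 60 mm.
- pintray: Bystander: low blue plastic tray with compartments, 120 x 180 x 22 mm.

How it is judged:
On the way, in this order (a step that is already met when the one before it is completed fails the run):
1. the wheel's notch faces the pointer to 4 mm, the wheel is still and let go, the bolt still drawn back (x of mark in the frame of plate between -0.004 and 0.004 m and y of mark in the frame of plate below 0 m and angular speed of wheel below 0.1 rad/s and contact force between the fingers and wheel below 0.2 N and y of bolt_nose in the frame of plate below -0.072 m), for 0.2 s.
2. the bolt is pressed home in the notch with at least 8 N on the wheel (x of mark in the frame of plate between -0.0025 and 0.0025 m and y of mark in the frame of plate below 0 m and y of bolt_nose in the frame of plate above -0.0657 m and contact force between bolt and wheel above 8 N), for 0.1 s.
At the end, for the whole second after the job is handed in: The wheel's notch is on the pointer to 2.5 mm, the bolt's nose is in it, at most 65.7 mm from the wheel's axis, and still wedged in contact, all at rest and let go (x of mark in the frame of plate between -0.0025 and 0.0025 m and y of mark in the frame of plate below 0 m and y of bolt_nose in the frame of plate above -0.0657 m and contact force between bolt and wheel above 0.5 N and linear speed of bolt below 0.01 m/s); the robot touches nothing.
It fails at once if the fingers press the bolt with more than 35 N (contact force between the fingers and bolt above 35 N).
It fails at once if the fingers load the wheel with more than 60 N (contact force between the fingers and wheel above 60 N).
It fails at once if a bystander is moved by more than 20 mm (distance of any of hexkey, padlock, screwdriver, cylinder, pinjar, keybox, pintray from where it was at the start of the episode above 0.02 m).
It also fails if it takes over 48 s, if anything falls off the work surface, if the arm or the gripper's body presses on something with over 40 N, if the wrist force passes 120 N, or if a joint passes its speed limit or range.

### The arm

A 7-joint arm with a two-finger parallel gripper is mounted at the origin on the work surface. World frame = base frame: x ahead of the robot, y to its left, z up, the work surface at z = 0. Lengths are in m, angles in rad, forces in N, time in s.
With the tool pointing down it reaches from about 0.4 to 0.85 m from the base axis. Payload 4.5 kg.
Tool frame: the origin (TCP) lies midway between the tips of the shut fingers; the grasp point (between the pads) lies 19 mm behind it; z points along the fingers, y is the line along which they close (so a half turn about z gives the same grasp; the last joint's range is limited). The gripper opens to 85 mm and grips with 20 to 120 N. Pads are 22 mm wide; open, the fingers measure 114 mm over their backs; the gripper's body (76 mm by 85 mm) begins 54 mm behind the grasp point. The pads swing forward as they close: fully open they stand 13 mm farther back than shut.
Start: joints at [1.322, 0.689, -0.195, 1.565, 0.157, 0.902, -0.215], TCP at [0.174, -0.6, 0.231] pointing down, gripper open.
Joint ranges: [-3.01, 3.01], [-0.46, 2.08], [-1.47, 1.51], [0.13, 2.56], [-1, 4.14], [0.04, 2.09], [-2.66, 2.66]. Speed limits (rad/s): [2.57, 2.57, 3.14, 3.14, 3.14, 3.14, 3.14].

### API

Orientations are given as a rotation vector (axis times angle).
In Python, from workcell import r, vision, solver gives the robot as it stands (r), with the cameras (vision) and the kinematics (solver). Calls block until the motion is done:
- r.reach(position, orientation): joint-space move of the TCP to a pose.
- r.line_to(position, ori=None, feed=0.15, guard=None): straight line of the TCP; ori=None keeps the orientation; feed is the mean speed in m/s. With guard (N) it stops when the force on the tool has changed by that much, and returns True; else False.
- r.move_j(angles): joint-space move.
- r.move_gripper(opening): finger opening in m; the grip force is fixed at half the most; returns when the fingers have stopped.
- r.wait(seconds).
- solver.ik(position, orientation): joint angles nearest the present ones, or None.
- vision.camera(name): name is "scene" or "top"; returns the picture (400x640x3 uint8, red, green, blue); there is no depth.
- vision.calibration(name): a dict with "fx", "fy", "cx", "cy" (pixels), "eye" and "rotation" of the camera in the world. Camera axes: x right, y up, looking along -z (the intrinsics and any distortion apply to the point x, -y, -z); pixel columns grow to the right and rows downward; lengths in m; the calibration is good to about 2 mm. A picture is of the moment at which its call begins. calibration takes no time and is no camera call.
A pose or a line that the arm cannot do raises r.Unreachable and nothing moves.
- r.close_job(): hands the job in; it is judged then, once.
Readings, each from a call of its own:
- r.get_time(): time.
- r.get_joint_positions(): joint angles.
- r.get_joint_velocities(): joint speeds.
- r.get_tau(): joint torques, N m.
- r.get_tcp_pos(): TCP position.
- r.get_ee_rot(): TCP orientation.
- r.get_force(): force on the tool from outside, world axes, zero at the start.
- r.get_torque(): the same for the moment, N m.
- r.get_finger_gap(): finger opening in m.
- r.get_finger_force(): force on a finger pad.
Only numpy, scipy, OpenCV 4.12 (cv2) and the standard library are available. Lean on these libraries where they do the work, as an engineer would, in place of code of your own. Each camera call takes 0.05 s, during which the arm holds its last target. There are 200 camera calls.

## Working session

There is one attempt and no reset: what is moved stays moved. The work goes in short steps, each a Python script; the robot and the scene stay as the last script left them, time stands still between calls to the robot, and variables do not carry over. Pictures are saved under pics/ and viewed, at most 10 in all, crops included, and the job is handed in when it is done.

```bash
mkdir -p pics; ls
python3 - <<'E'
from workcell import r, vision, solver
import cv2
for n in("scene","top"):
    im=vision.camera(n); cv2.imwrite(f"pics/{n}0.png",cv2.cvtColor(im,cv2.COLOR_RGB2BGR)); print(n,vision.calibration(n))
print(r.get_time(),r.get_ee_rot(),r.get_force())
E
```

```text
pics
workcell.py
scene {'fx': 482.49193201048996, 'fy': 482.49193201048996, 'cx': 314.4156968152365, 'cy': 207.8205183112567, 'eye': array([1.37187487, 0.79685835, 1.03777381]), 'rotation': array([0.4161933 , 0.9766899 , 2.15466707])}
top {'fx': 395.9843455988967, 'fy': 395.9843455988967, 'cx': 321.762016140143, 'cy': 196.57932525052732, 'eye': array([0.36109913, 0.03095074, 1.11062438]), 'rotation': array([ 0.16624737, -0.1565714 , -1.44863425])}
0.1 [-3.10862621e+00 -4.42662093e-01  5.50067656e-04] [-0.1094635  -0.42951667 -0.46291951]
```

View pics/top0.png

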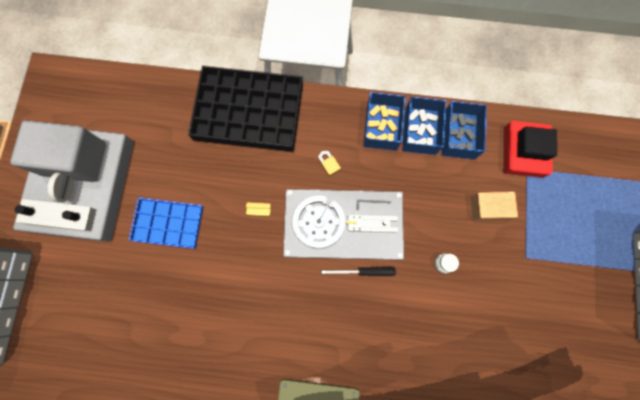

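View pics/scene0.png

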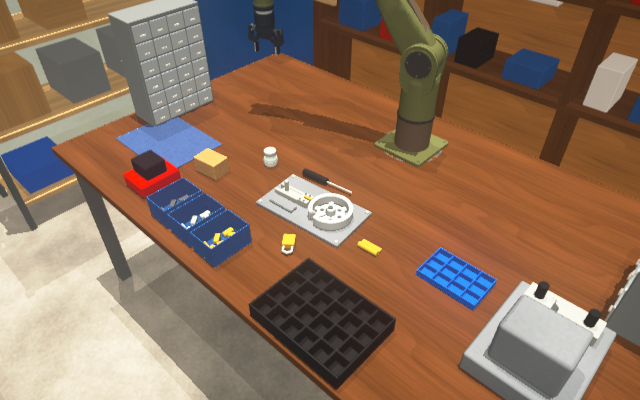

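The top view shows the plate at columns 284–404, rows 190–260, with the wheel centred near (319,220), the channel and post running to the right to about (395,224), and the robot base at the bottom. In the scene view the plate is around (315,207), with the wheel near (330,212). Next I'll zoom in on both.

```bash
cat > h.py <<'E'
import numpy as np, cv2
from scipy.spatial.transform import Rotation as R
from workcell import r, vision, solver
def ray(n,uv):
    c=vision.calibration(n); u,v=uv
    d=R.from_rotvec(c["rotation"]).apply([(u-c["cx"])/c["fx"],-(v-c["cy"])/c["fy"],-1.]); return c["eye"],d
def onz(n,uv,z):
    e,d=ray(n,uv); return e+d*(z-e[2])/d[2]
def proj(n,p):
    c=vision.calibration(n); q=R.from_rotvec(c["rotation"]).inv().apply(np.asarray(p,float)-c["eye"])
    return np.array([c["cx"]+c["fx"]*q[0]/-q[2], c["cy"]-c["fy"]*q[1]/-q[2]])
def tri(uv1,uv2):
    (a,d),(b,e)=ray("top",uv1),ray("scene",uv2)
    s=np.linalg.lstsq(np.stack([d,-e],1),b-a,rcond=None)[0]
    p,q=a+s[0]*d,b+s[1]*e; return (p+q)/2,np.linalg.norm(p-q)
def avg(n,k=4): return np.mean([vision.camera(n).astype(float) for _ in range(k)],0).astype(np.uint8)
def crop(im,x,y,w,h,k): return cv2.cvtColor(cv2.resize(im[y:y+h,x:x+w],None,fx=k,fy=k,interpolation=cv2.INTER_CUBIC),cv2.COLOR_RGB2BGR)
E
python3 - <<'E'
from h import *
t,s=avg("top"),avg("scene")
np.save("t.npy",t);np.save("s.npy",s)
cv2.imwrite("pics/tc.png",crop(t,280,184,130,96,6)); cv2.imwrite("pics/sc.png",crop(s,250,165,130,85,6))
E
```

```text
(no output)
```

View pics/tc.png

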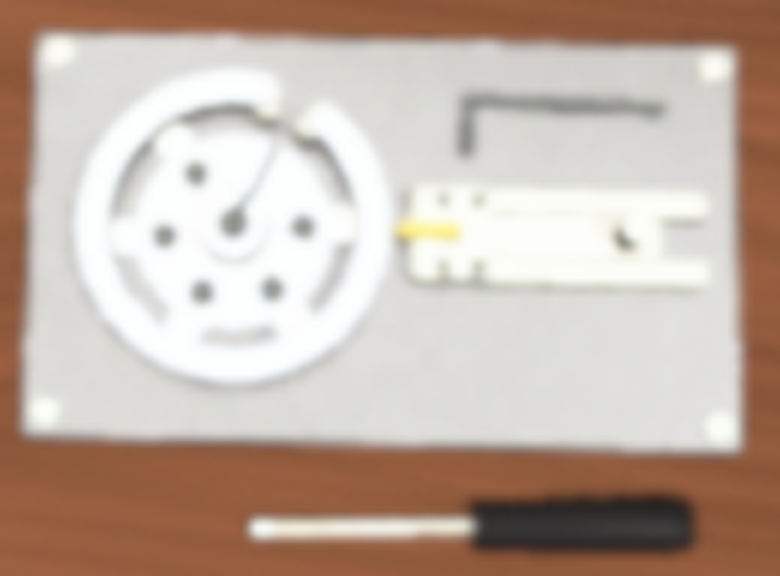

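View pics/sc.png

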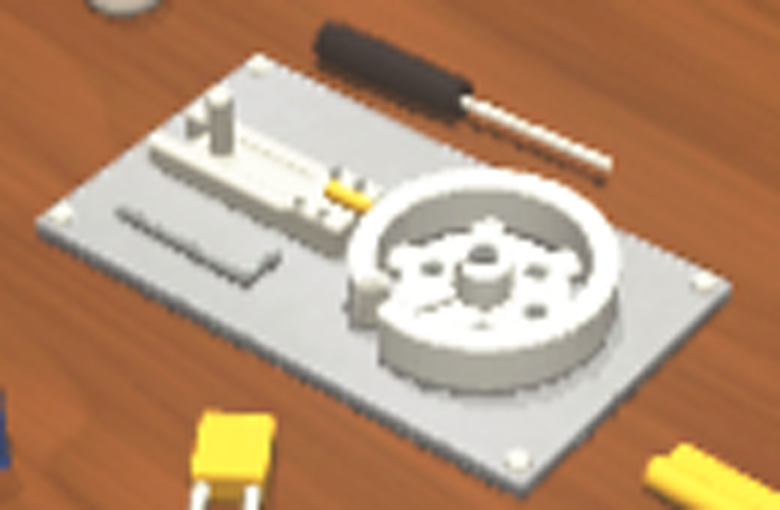

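The top crop shows the plate corners at about (38,32), (735,47), (742,452) and (23,436). The wheel centre is near (233,226), the notch mouth near (297,92), the brass tip near (397,229), and the post near (625,238). In the scene crop the post top is near (221,97), the notch near (368,290) and the hub near (485,255).

```bash
cat > m.py <<'E'
from h import *
def o(c,x,y): return (np.array(c)+.5)/6-.5+[x,y]
def quad(im,x,y,w,h):
    sub=cv2.resize(im[y:y+h,x:x+w],None,fx=6,fy=6,interpolation=cv2.INTER_CUBIC)
    hsv=cv2.cvtColor(sub,cv2.COLOR_RGB2HSV); m=((hsv[...,1]<60)&(hsv[...,2]>100)).astype(np.uint8)
    c=max(cv2.findContours(m,0,1)[0],key=cv2.contourArea); hull=cv2.convexHull(c)
    return sub,[o(p,x,y) for p in cv2.approxPolyN(hull,4).reshape(4,2)]
E
python3 - <<'E'
from m import *
t,s=np.load("t.npy"),np.load("s.npy")
for n,im,b in(("top",t,(275,180,140,84)),("scene",s,(250,165,130,85))):
    sub,q=quad(im,*b); P=[onz(n,p,.012) for p in q]
    print(n,[p.round(4)[:2] for p in P],[np.linalg.norm(P[i]-P[i-1]).round(4) for i in range(4)], np.mean(P,0).round(4))
hub_t,hub_s=o((233,222),280,184),o((485,254),250,165)
print("hub",tri(hub_t,hub_s))
print("rim centre top",onz("top",o((233,226),280,184),.046),"scene",onz("scene",o((484,262),250,165),.046))
print("ptr",tri(o((397,229),280,184),o((372,206),250,165)), onz("top",o((397,229),280,184),.042))
print("notch",tri(o((297,92),280,184),o((365,292),250,165)), onz("top",o((297,92),280,184),.046))
print("post",onz("scene",o((221,97),250,165),.066),onz("top",o((622,234),280,184),.066))
for c in((233,222),(200,175)): pass
E
```

```text
top [array([ 0.6357, -0.1748]), array([ 0.4436, -0.1927]), array([0.4126, 0.1392]), array([0.6054, 0.1576])] [np.float64(0.3338), np.float64(0.193), np.float64(0.3333), np.float64(0.1937)] [ 0.5243 -0.0177  0.012 ]
scene [array([0.3976, 0.1419]), array([0.6121, 0.1637]), array([ 0.6435, -0.17  ]), array([ 0.4463, -0.1886])] [np.float64(0.3341), np.float64(0.2156), np.float64(0.3352), np.float64(0.1981)] [ 0.5249 -0.0132  0.012 ]
hub (array([0.51803823, 0.0528278 , 0.04645542]), np.float64(0.0017532762858481364))
rim centre top [0.51683287 0.05192873 0.046     ] scene [0.52220683 0.0570569  0.046     ]
ptr (array([ 0.52463485, -0.02168312,  0.04007906]), np.float64(0.0012191028497966492)) [ 0.52472113 -0.02207096  0.042     ]
notch (array([0.58181339, 0.02961005, 0.04722109]), np.float64(0.0012624266892071014)) [0.58166758 0.03010506 0.046     ]
post [ 0.53608961 -0.1229516   0.066     ] [ 0.53044991 -0.12029677  0.066     ]
```

Plate frame, from the corners and the hub in both views: axis at about (0.518, 0.052), yaw +0.092. The notch is about 1.14 rad counterclockwise of the pointer. I'll lower the closed fingers inside the ring, on the counterclockwise side of the shoe. From there I'll press lightly outward and push clockwise against the inner shoulder of the shoe, so no hard grip is needed.

```bash
cat >> h.py <<'E'
W=np.array([.5178,.0523]); PS=-np.pi/2+.092   # wheel axis, pointer azimuth
u=lambda f: np.array([np.cos(f),np.sin(f)])
def ori(a): return np.pi*np.array([np.cos(a/2),np.sin(a/2),0])
def P(rad,f,z): return np.append(W+rad*u(f),z)
E
python3 - <<'E'
from h import *
for s in(1,-1):
  for f in(.41,-1.0): 
    q=solver.ik(P(.04,f,.03),ori(f+s*np.pi/2)); print(s,f,None if q is None else np.round(q,2))
q=solver.ik(P(.04,.41,.03),ori(.41+np.pi/2))
r.move_gripper(0.)
f=.42
r.reach(P(.037,f,.12),ori(f+np.pi/2))
print(r.line_to(P(.037,f,.06),feed=.15), r.line_to(P(.037,f,.031),feed=.05,guard=6))
print(r.get_tcp_pos(),r.get_force(),r.get_finger_gap(),r.get_time())
cv2.imwrite("pics/t1.png",crop(avg("top",1),280,184,130,96,6))
E
```

```text
1 0.41 [-0.05  0.92 -0.27  1.89  0.57  0.4  -0.34]
1 -1.0 [-0.1   0.9  -0.03  1.96  0.08  0.28 -1.2 ]
-1 0.41 [-0.36  0.94  0.27  1.91 -0.63  0.38 -2.33]
-1 -1.0 [ 0.44  1.14 -1.05  1.93  1.29  0.96  0.86]
False False
[0.55158383 0.06746976 0.03093119] [ 0.08842826  0.18152649 -0.45268479] -0.0003281124731501782 5.2833
```

View pics/t1.png

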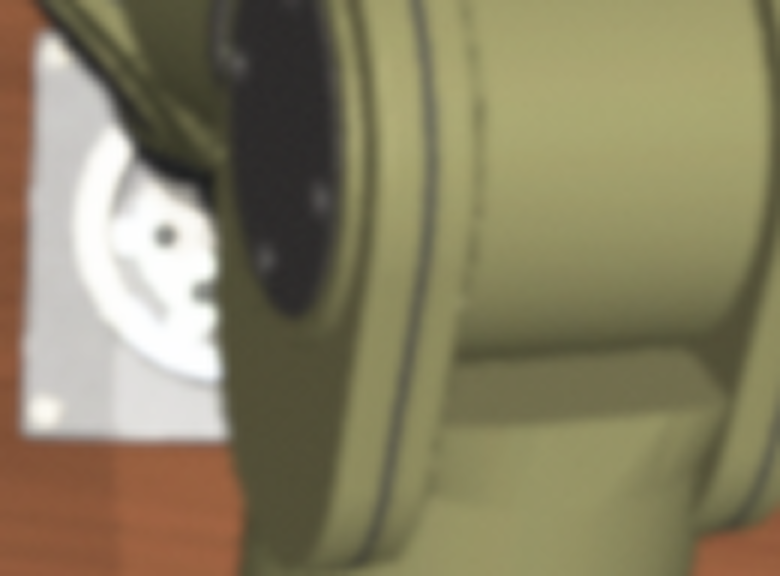

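The arm now hides most of the wheel in the top view. The fingers are inside the ring with no contact. Next I'll press outward gently, then move clockwise until I feel the shoe.

Run:
```python
from h import *
f=.42
h=r.line_to(P(.052,f,.031),feed=.02,guard=6)
p=r.get_tcp_pos(); F=r.get_force(); rad=np.linalg.norm(p[:2]-W)
print(h,rad,F,r.get_time())
rad-=.0008
for k in range(6):
    f-=.1
    h=r.line_to(P(rad,f,.031),ori(f+np.pi/2),feed=.03,guard=15)
    F=r.get_force(); p=r.get_tcp_pos()[:2]-W
    print(round(f,2),h,np.arctan2(p[1],p[0]).round(3),np.linalg.norm(p).round(4),"rad",(F[:2]@u(f)).round(1),"tan",(F[:2]@u(f+np.pi/2)).round(1))
    if h or F[:2]@u(f+np.pi/2)>4: break
print(r.get_time())
```

```text
True 0.04436263433386314 [-0.72650895  0.4230406  -1.00168783] 5.8583
0.32 False 0.317 0.0437 rad -1.1 tan -0.3
0.22 False 0.222 0.0436 rad 0.2 tan 0.4
0.12 False 0.122 0.0435 rad 0.6 tan 1.1
0.02 False 0.034 0.0435 rad -0.4 tan 0.7
-0.08 False -0.037 0.0437 rad -0.7 tan 4.6
7.3167
```

The fingers meet the shoe at φ≈-0.04, about 0.3 rad from the notch. I'll carry on along the arc and stop a little short.

Run:
```python
from h import *
f=-.08; rad=.0434
def st():
    F=r.get_force(); p=r.get_tcp_pos()[:2]-W
    return np.arctan2(p[1],p[0]),np.linalg.norm(p),F[:2]@u(f),F[:2]@u(f+np.pi/2),F[2]
for k in range(14):
    f-=.1
    h=r.line_to(P(rad,f,.031),ori(f+np.pi/2),feed=.03,guard=18)
    s=st(); print(round(f,2),h,np.round(s,3))
    if s[0]<-1.07 or abs(s[3])>25 or abs(s[2])>25: break
f+=.12; r.line_to(P(.041,f,.031),ori(f+np.pi/2),feed=.05)
print(np.round(st(),3),r.get_time())
r.line_to(P(.041,f,.10)); r.line_to(np.array([.45,.25,.25]),feed=.3)
t,s=avg("top",3),avg("scene",3); np.save("t.npy",t);np.save("s.npy",s)
cv2.imwrite("pics/t2.png",np.vstack([crop(t,280,184,130,60,5),crop(s,250,180,130,56,5)])); print(r.get_time())
```

```text
-0.18 False [-0.161  0.043 -0.609  3.875 -0.548]
-0.28 False [-0.276  0.043 -1.393  3.892 -0.474]
-0.38 False [-0.381  0.043 -1.277  3.98  -0.847]
-0.48 False [-0.481  0.043 -1.664  3.406 -0.073]
-0.58 False [-0.578  0.043 -2.422  4.62  -0.415]
-0.68 False [-0.676  0.043 -3.589  3.986 -0.315]
-0.78 False [-0.771  0.043 -2.086  4.104 -0.218]
-0.88 False [-0.868  0.044 -3.488  4.356 -1.427]
-0.98 False [-0.965  0.044 -3.154  4.11  -0.362]
-1.08 False [-1.063  0.044 -4.089  4.424 -1.024]
-1.18 False [-1.162  0.044 -3.72   4.264 -0.056]
[-1.094  0.042  0.029  1.017  0.248] 10.7917
12.8167
```

View pics/t2.png

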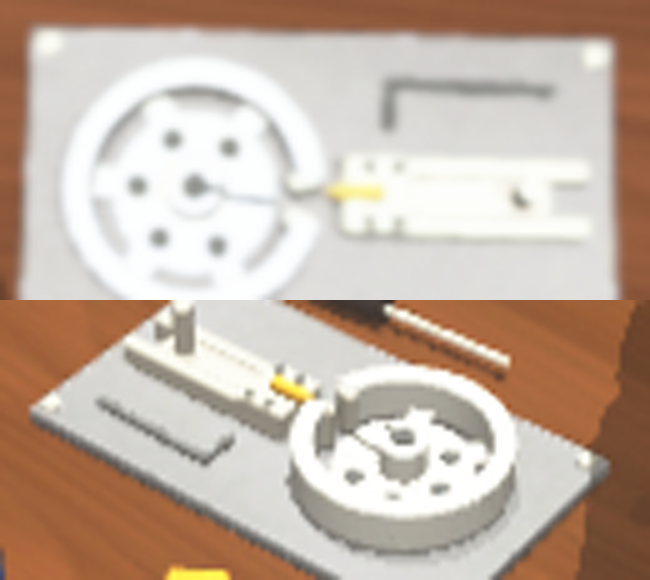

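The wheel has gone slightly past the pointer. In the top half the line ends at (283,203), the notch's middle is near (321,201), and the pointer tip is at (330,191). I'll measure it numerically.

```bash
cat > meas.py <<'E'
from h import *
from scipy.ndimage import map_coordinates
def line(n,im,z,rs,span=14):
    g=im.astype(float).mean(2); ev,eu=u(PS),u(PS+np.pi/2); out=[]
    xs=np.arange(-span,span+.1,.25)
    for q in rs:
        pts=np.array([proj(n,np.append(W+(q*ev+x*eu)/1e3,z)) for x in xs])
        v=map_coordinates(g,[pts[:,1],pts[:,0]],order=1); v0=cv2.GaussianBlur(v[None],(0,0),15)[0]
        d=np.clip(np.median(v)-v-4,0,None); i=np.argmin(v-v0)
        w=d*(abs(xs-xs[i])<3); out.append((xs@w/w.sum() if w.sum() else np.nan))
    return np.array(out)
def prof(n,im,z,q,span=26):
    g=im.astype(float).mean(2); ev,eu=u(PS),u(PS+np.pi/2)
    xs=np.arange(-span,span+1,2); 
    pts=np.array([proj(n,np.append(W+q/1e3*u(PS+x/q),z)) for x in xs])
    return xs,map_coordinates(g,[pts[:,1],pts[:,0]],order=1)
E
cat > mm.py <<'E'
from meas import *
t,s=np.load("t.npy"),np.load("s.npy")
rs=np.arange(20,43,2)
for n,im in(("top",t),("scene",s)):
    o=line(n,im,.022,rs); k=np.polyfit(rs,o,1); print(n,o.round(1),"at70:",np.polyval(k,70).round(2),"mean70",np.mean(o/rs*70).round(2),"at0",k[1].round(2))
    for q in(61,65,68):
        x,v=prof(n,im,.046,q); print(q,v.astype(int))
# pointer: yellow mask centroid + tip
for n,im,b in(("top",t,(335,205,30,30)),("scene",s,(295,190,30,30))):
    x,y,w,h=b; hsv=cv2.cvtColor(im[y:y+h,x:x+w],cv2.COLOR_RGB2HSV); m=(hsv[...,1]>90)&(hsv[...,0]>18)&(hsv[...,0]<35)
    yy,xx=np.nonzero(m); c=onz(n,(xx.mean()+x,yy.mean()+y),.042)[:2]-W
    print(n,m.sum(),"pointer lateral",c@u(PS+np.pi/2)*1e3,"along",c@u(PS)*1e3)
E
python3 mm.py
```

```text
top [-1.5 -1.8 -2.  -2.1 -2.2 -2.2 -2.3 -3.7 -3.8 -3.9 -3.9 -3.9] at70: -7.61 mean70 -6.13 at0 1.08
61 [252 252 252 253 252 251 245 237 225 212 199 185 181 204 229 246 250 251
 251 251 251 252 252 251 251 252 252]
65 [253 253 253 252 251 246 238 229 221 214 204 192 181 195 218 241 248 251
 252 253 253 253 253 253 253 253 253]
68 [248 249 250 248 244 237 229 224 220 215 207 197 188 194 208 230 241 247
 250 251 251 251 251 251 251 252 252]
scene [-1.1 -2.7 -2.9 -1.9 -2.  -2.3 -2.6 -2.7 -3.3 -3.8 -4.3 -4.7] at70: -7.59 mean70 -6.34 at0 0.92
61 [254 254 253 250 247 245 238 218 203 207 216 216 217 214 223 237 250 251
 253 254 254 254 254 254 254 254 254]
65 [253 253 249 242 235 227 222 220 218 218 216 207 199 183 169 185 219 248
 251 251 254 254 253 254 254 254 253]
68 [246 246 240 233 224 219 217 217 218 212 205 192 166 152 170 179 200 222
 238 233 230 244 245 233 223 224 237]
top 12 pointer lateral -0.7987414979102311 along 86.27658367020517
scene 28 pointer lateral 4.182257732135683 along 86.30288689985997
```

Top and scene agree that the notch is about 6.1 mm (0.087 rad) too far clockwise. I'll push it back from the other shoulder of the shoe, where contact should come at about -0.40 rad relative to the notch by symmetry.

```bash
python3 - <<'E'
from h import *
def st():
    F=r.get_force(); p=r.get_tcp_pos()[:2]-W
    return np.arctan2(p[1],p[0]),np.linalg.norm(p),F[:2]@u(f),F[:2]@u(f+np.pi/2),F[2]
f=-2.13
r.reach(P(.0425,f,.10),ori(f+np.pi/2))
r.line_to(P(.0425,f,.055)); print(r.line_to(P(.0425,f,.031),feed=.08,guard=6))
for g in (-2.05,-1.99,-1.95,-1.92,-1.90,-1.89,-1.88,-1.87,-1.86):
    f=g; h=r.line_to(P(.0425,f,.031),ori(f+np.pi/2),feed=.03,guard=15)
    s=st(); print(f,h,np.round(s,3))
    if s[0]>-1.882 or h: break
f-=.12; r.line_to(P(.0415,f,.031),ori(f+np.pi/2),feed=.05)
r.line_to(P(.0415,f,.10)); r.line_to(np.array([.45,.25,.25]),feed=.35)
t,s=avg("top",3),avg("scene",3); np.save("t.npy",t);np.save("s.npy",s); print(r.get_time())
E
python3 mm.py
```

```text
False
-2.05 False [-2.036  0.042 -1.311  0.32  -0.71 ]
-1.99 False [-1.985  0.042 -1.703 -0.222  0.215]
-1.95 False [-1.953  0.042 -1.741 -0.02  -0.25 ]
-1.92 False [-1.938  0.042 -2.711 -1.76   0.436]
-1.9 False [-1.927  0.042 -1.624 -3.31   1.492]
-1.89 False [-1.905  0.042 -1.851 -4.423  1.378]
-1.88 False [-1.892  0.042 -2.982 -3.435  0.983]
-1.87 False [-1.882  0.042 -2.651 -4.121  1.633]
18.9583
top [-1.2 -1.3 -1.3 -1.3 -1.3 -1.3 -1.3 -1.3 -1.3 -1.4 -1.4 -1.6] at70: -1.7 mean70 -3.13 at0 -1.03
61 [251 252 252 252 252 252 251 249 244 234 222 211 194 182 187 215 237 247
 250 251 252 252 252 251 251 252 252]
65 [253 253 253 253 252 251 248 243 236 227 218 208 194 183 184 203 226 241
 248 251 252 253 253 253 253 253 253]
68 [249 250 251 250 249 246 241 235 227 221 214 206 197 192 193 202 216 229
 239 247 250 251 251 251 251 251 251]
scene [-0.4 -0.8 -1.4 -1.  -0.6 -1.5 -1.9 -1.7 -0.9 -1.1 -1.6 -2.9] at70: -3.75 mean70 -2.9 at0 0.61
61 [254 254 253 253 252 248 243 236 224 207 194 200 212 209 206 203 198 210
 236 251 252 254 254 254 254 254 254]
65 [253 253 252 252 251 247 237 228 220 216 215 207 199 178 153 144 162 182
 210 233 251 252 252 253 254 254 253]
68 [245 246 244 245 244 228 215 217 218 213 205 192 166 146 153 149 161 180
 197 209 220 242 244 232 222 224 237]
top 12 pointer lateral -0.7987414979102311 along 86.27658367020517
scene 26 pointer lateral 3.6674562644594966 along 86.19655445848113
```

About 2 mm clockwise remains, so one small nudge more.

```bash
python3 - <<'E'
from h import *
def st():
    F=r.get_force(); p=r.get_tcp_pos()[:2]-W
    return np.arctan2(p[1],p[0]),np.linalg.norm(p),F[:2]@u(f),F[:2]@u(f+np.pi/2),F[2]
f=-2.02
r.reach(P(.0425,f,.07),ori(f+np.pi/2))
print(r.line_to(P(.0425,f,.031),feed=.1,guard=6))
for g in (-1.91,-1.875,-1.86,-1.85,-1.845,-1.84,-1.835,-1.83):
    f=g; h=r.line_to(P(.0425,f,.031),ori(f+np.pi/2),feed=.03,guard=15)
    s=st(); print(f,h,np.round(s,3))
    if s[0]>-1.856 or h: break
f-=.12; r.line_to(P(.0415,f,.031),ori(f+np.pi/2),feed=.05)
r.line_to(P(.0415,f,.10)); r.line_to(np.array([.45,.25,.25]),feed=.4)
t,s=avg("top",3),avg("scene",3); np.save("t.npy",t);np.save("s.npy",s); print(r.get_time())
cv2.imwrite("pics/t3.png",np.vstack([crop(t,280,184,130,60,5),crop(s,250,180,130,56,5)]))
E
python3 mm.py
```

```text
False
-1.91 False [-1.899  0.042  0.304  0.971 -0.243]
-1.875 False [-1.883  0.042 -0.247 -1.01   1.252]
-1.86 False [-1.884  0.042 -0.443 -3.025  3.423]
-1.85 False [-1.872  0.042 -1.304 -4.381  4.299]
-1.845 False [-1.852  0.042 -1.988 -5.8    3.647]
23.9917
top [ 0.6  0.4  0.4  0.4 -1.  -1.  -1.  -1.  -1.  -0.9 -0.9 -0.9] at70: -3.48 mean70 -0.82 at0 1.9
61 [252 252 252 252 252 252 252 250 248 241 231 220 206 191 184 192 222 240
 249 251 252 252 252 251 251 252 252]
65 [253 253 253 253 253 252 250 247 241 232 224 215 203 192 184 182 206 228
 244 250 252 253 253 253 253 253 253]
68 [248 249 250 250 250 248 245 240 232 224 217 210 202 197 195 197 209 222
 235 244 248 250 251 251 251 251 251]
scene [-0.4 -0.8 -1.4 -0.8 -0.1  0.2 -0.1 -0.4 -0.1 -0.2 -0.8 -1.3] at70: -0.4 mean70 -1.27 at0 -0.61
61 [254 254 253 253 254 254 251 246 237 216 191 195 210 208 202 193 180 195
 228 249 252 254 254 254 254 254 254]
65 [253 253 252 252 253 251 243 233 223 217 215 206 199 178 153 135 140 147
 183 220 250 251 252 253 253 254 253]
68 [246 246 244 246 248 238 227 223 219 213 205 192 165 146 153 148 151 157
 160 184 211 241 244 232 222 224 237]
top 12 pointer lateral -0.7987414979102311 along 86.27658367020517
scene 30 pointer lateral 4.295933080682436 along 85.15710143021082
```

View pics/t3.png

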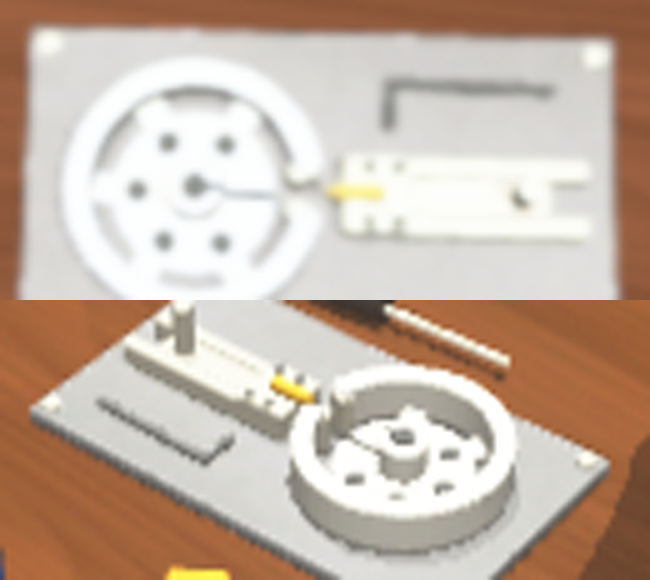

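The notch is now aligned to about 1 mm: in the top half its middle is at about (322,195), against the pointer tip at (330,191). Next I'll push the bolt from behind its post with a force guard.

Run:
```python
from h import *
a=PS+np.pi/2
r.reach(P(.222,PS,.14),ori(a))
r.line_to(P(.222,PS,.075),feed=.2)
print(r.line_to(P(.222,PS,.039),feed=.1,guard=6), r.get_force())
h=r.line_to(P(.150,PS,.039),feed=.03,guard=20)
def st():
    p=r.get_tcp_pos()[:2]-W; F=r.get_force(); return np.round([p@u(PS)*1e3,p@u(PS+np.pi/2)*1e3,F[:2]@u(PS),F[:2]@u(PS+np.pi/2),F[2]],2)
print(h,st(),r.get_time())
r.wait(.4); print(st(),r.get_time())
```

```text
False [-0.06223075  0.45928544 -0.36257132]
True [ 1.6646e+02  7.2000e-01  1.0500e+00  1.0700e+00 -1.1000e-01] 28.5167
[1.665e+02 6.800e-01 3.260e+00 2.600e-01 1.000e-02] 28.9167
```

The bolt stopped at TCP radius 166.5 mm, which puts the nose at about 60 mm, so it is in the notch. The guard relaxed the push afterwards, so I'll press in steadily in small steps up to about 20 N.

Run:
```python
from h import *
def st():
    p=r.get_tcp_pos()[:2]-W; F=r.get_force(); return np.round([p@u(PS)*1e3,p@u(PS+np.pi/2)*1e3,F[:2]@u(PS),F[:2]@u(PS+np.pi/2),F[2]],2)
q=.1660
for k in range(24):
    h=r.line_to(P(q,PS,.039),feed=.02,guard=12); s=st(); print(round(q,4),h,s,round(r.get_time(),2))
    if s[2]>19 or h: break
    q-=.0005 if s[2]>12 else .001
r.wait(.3); print(st(),r.get_time())
```

```text
0.166 False [166.67   0.41   4.12   1.75   1.89] 29.17
0.165 False [166.57   0.39   5.63   0.29   2.08] 29.42
0.164 False [166.5    0.42   8.09   1.33   2.34] 29.67
0.163 False [166.36   0.42  10.93   0.96   3.07] 29.92
0.162 False [166.25   0.49  10.32   0.44   3.43] 30.17
0.161 False [166.14   0.53  13.38   0.76   2.98] 30.42
0.1605 False [166.12   0.54  13.29   0.25   3.67] 30.67
0.16 False [1.6607e+02 5.5000e-01 1.3290e+01 1.0000e-02 4.5400e+00] 30.92
0.1595 False [166.01   0.56  14.57  -0.23   5.25] 31.17
0.159 False [165.97   0.56  15.13   0.34   4.64] 31.42
0.1585 False [1.659e+02 5.800e-01 1.654e+01 1.400e-01 4.790e+00] 31.67
0.158 False [165.9    0.62  16.48  -0.38   5.64] 31.92
0.1575 False [165.85   0.58  17.88   0.77   5.68] 32.17
0.157 False [165.79   0.63  18.12  -0.32   6.43] 32.42
0.1565 False [165.73   0.65  19.18  -0.44   5.91] 32.67
[165.72   0.64  18.68  -0.42   5.94] 32.9667
```

```bash
python3 - <<'E'
from h import *
def st():
    p=r.get_tcp_pos()[:2]-W; F=r.get_force(); return np.round([p@u(PS)*1e3,p@u(PS+np.pi/2)*1e3,F[:2]@u(PS),F[:2]@u(PS+np.pi/2),F[2]],2)
for q in(.1555,.1545,.1535):
    r.line_to(P(q,PS,.039),feed=.02,guard=8); s=st(); print(s)
    if s[2]>24: break
r.wait(.3); print(st())
r.line_to(P(.166,PS,.039),feed=.05); r.line_to(P(.205,PS,.039),feed=.08); print(st())
r.line_to(P(.21,PS,.12),feed=.2); r.line_to(np.array([.45,.25,.25]),feed=.4)
t,s=avg("top",3),avg("scene",3); np.save("t.npy",t);np.save("s.npy",s); print(r.get_time())
cv2.imwrite("pics/t4.png",np.vstack([crop(t,280,184,130,60,5),crop(s,250,180,130,56,5)]))
E
python3 mm.py
```

```text
[165.63   0.67  20.41  -0.66   6.86]
[165.5    0.7   22.57   0.18   6.86]
[165.38   0.75  23.35  -0.88   8.48]
[165.4    0.74  24.14  -1.27   8.  ]
[ 2.0467e+02 -1.2000e-01 -3.8000e-01 -4.2000e-01 -1.2000e+00]
37.1583
top [ 0.6  0.4  0.4  0.4 -1.  -1.  -1.  -1.  -1.  -0.9 -0.9 -0.9] at70: -3.46 mean70 -0.83 at0 1.89
61 [252 252 252 252 252 252 252 252 252 252 252 252 251 248 241 229 235 242
 249 251 252 252 252 251 251 252 252]
65 [253 253 253 253 253 252 251 249 249 250 252 252 251 248 240 225 224 232
 245 250 252 253 253 253 253 253 253]
68 [248 249 250 250 249 247 243 238 240 245 250 250 249 246 240 229 223 226
 236 244 248 250 251 251 251 251 251]
scene [-0.4 -0.8 -1.4 -0.8 -0.1  0.2 -0.1 -0.4 -0.1 -0.2 -0.8 -1.3] at70: -0.42 mean70 -1.27 at0 -0.6
61 [254 254 253 253 254 254 251 246 238 216 191 195 209 207 202 193 180 195
 228 249 252 254 254 254 254 254 254]
65 [253 253 252 252 253 251 243 233 223 217 215 206 198 178 153 135 141 147
 183 220 250 251 252 254 254 254 253]
68 [245 246 244 246 248 238 227 222 219 213 204 191 166 146 153 148 151 157
 160 184 211 241 244 244 249 249 251]
top 8 pointer lateral -0.24015401497375496 along 90.35715103355595
scene 28 pointer lateral 3.826242533792912 along 84.97641133964609
```

View pics/t4.png

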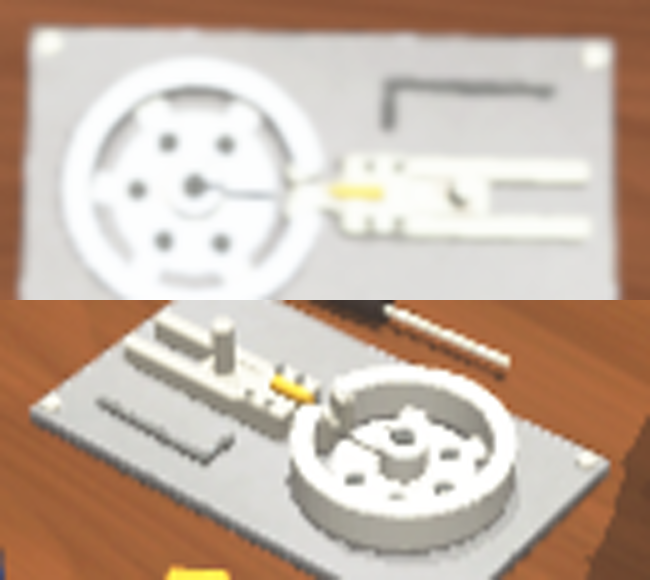

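The post has moved from (520,197) to (458,197), about 32 mm. The nose fills the notch under the pointer and the wheel hasn't moved. The bystanders in view haven't moved and the arm is clear, so I'm handing in.

```bash
python3 -c "
from workcell import r, vision, solver
print(r.close_job(), r.get_time())"
```

```text
the job is handed in; nothing more can be done
the job is handed in; nothing more can be done
```

I handed the job in, but the judge's result wasn't shown: the wheel's notch is within about 1 mm of the pointer by my camera measurement, and the bolt was pressed into it with about 24 N, stopped firmly and was let go.

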